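Charge a weighing dish with grinding balls

TASK

Take the scoop from its white mat, scoop at least four of the six ceramic balls out of the sloped bin in one go, and tip them gently, from close above, into the steel dish on the balance. Then lay the scoop back flat on the middle of the mat, let go of it, and only then press the balance's round key fully down and release it. Any balls you do not take stay in the bin, none may end up elsewhere, the dish stays on its pan, and the jar, flask and tube rack stay undisturbed.

Things in the scene. Friction and masses are not known exactly. Their poses are not given: they have to be found in the camera images.
- scoop: Loose steel scoop, about 0.15 kg, lying level. Origin: centre of the flat underside; x runs back along the handle, z up, open lip towards -x. Bowl x -40 to +38 mm, 68 wide (64 inside), floor 2 thick, sides 30 high, back wall (3 thick) 50 high, front and top open. Black handle parallel to the floor, x 38 to 142, 16 wide (y), 16 tall, centre line at z = 48; may be gripped at any pitch.
- scoop_lip (a point): Middle of the scoop's front lip edge, at its underside (scoop frame -40, 0, 0 mm).
- bowl (a point): Middle of the inside of the scoop's bowl, where the balls are carried (scoop frame 0, 0, 12 mm).
- scoop_grip (a point): Point on the centre line of the scoop's handle, 40 mm behind the bowl's back wall (scoop frame 78, 0, 48 mm); a good place to grasp.
- scoop_mid (a point): Middle of the scoop's whole length, at the height of its underside (scoop frame 50, 0, 0 mm).
- rest: White plastic mat on the bench on which the scoop lies, fixed, 220 mm (x) by 110 mm (y), 6 mm thick. Origin: centre of its underside; its x is the direction along which the handle lies at the start (within 0.1 rad).
- bin: Fixed grey bin, x -102 to 88 mm, 93 wide outside, 85 clear inside, vertical sides 56 high. Origin: centre of underside, z up. Its flat floor falls 15 degrees towards -x, from the back end (x = 86, z = 48; no wall above it) to a straight valley across at x = -40, z = 14; from there a flat front wall rises towards -x at 35 degrees from horizontal to the rim. The balls lie in the valley.
- bin_valley (a point): Middle of the valley line where the bin's sloping floor meets its front wall (bin frame -40, 0, 14 mm).
- ball0: White ceramic ball, 20 mm across, 16 g; origin at its centre. Starts in the bin's valley, among six.
- ball1: White ceramic ball, 20 mm across, 16 g; origin at its centre. Starts in the bin's valley, among six.
- ball2: White ceramic ball, 20 mm across, 16 g; origin at its centre. Starts in the bin's valley, among six.
- ball3: White ceramic ball, 20 mm across, 16 g; origin at its centre. Starts in the bin's valley, among six.
- ball4: White ceramic ball, 20 mm across, 16 g; origin at its centre. Starts in the bin's valley, among six.
- ball5: White ceramic ball, 20 mm across, 16 g; origin at its centre. Starts in the bin's valley, among six.
- balance: Fixed white bench balance, 220 mm deep (x) by 160 mm wide, top of the housing at 48 mm. Origin: centre of its underside; its front (display and key) is towards -x. Round metal pan, 124 mm across, its top at 60 mm.
- pan (a point): Centre of the balance pan's top face (balance frame 35, 0, 60 mm).
- dish: Loose straight-sided round steel dish standing on the balance pan, 130 mm across outside, 124 mm inside, 45 mm high, floor 4 mm thick, 0.25 kg. Origin: centre of its underside.
- dish_rim (a point): Centre of the dish's open mouth, at rim height.
- key (a joint): Travel of the balance's round grey key, m: 0 up, 0.006 fully down; spring-loaded, 1.5 N starts it and 5 N holds it fully down; it comes back up when let go.
- key_top (a point): Centre of the key's top face (26 mm across, at 70 mm above the bench, on the front right of the balance as seen from the robot); press straight down.
- jar: Bystander: white jar with a screw cap, 64 mm across, 95 mm tall, near the robot. Origin: centre of its underside.
- flask: Bystander: amber bottle, 60 mm across, 150 mm tall, beyond the work. Origin: centre of its underside.
- rack: Bystander: grey tube rack, 70 by 160 mm, 105 mm tall with its tubes, beyond the work. Origin: centre of its underside.
There are look-alikes about, which are no part of the job. What is shaped like the scoop but purple is not meant.

How it is judged:
On the way, in this order (a step that is already met when the one before it is completed fails the run):
1. at least four balls are carried in the scoop at the same time, its bowl lifted clear above the bin (height (world z) of scoop above 0.11 m and (distance between each of ball0, ball1, ball2, ball3 and bowl below 0.05 m or distance between each of ball0, ball1, ball2, ball4 and bowl below 0.05 m or distance between each of ball0, ball1, ball2, ball5 and bowl below 0.05 m or distance between each of ball0, ball1, ball3, ball4 and bowl below 0.05 m or distance between each of ball0, ball1, ball3, ball5 and bowl below 0.05 m or distance between each of ball0, ball1, ball4, ball5 and bowl below 0.05 m or distance between each of ball0, ball2, ball3, ball4 and bowl below 0.05 m or distance between each of ball0, ball2, ball3, ball5 and bowl below 0.05 m or distance between each of ball0, ball2, ball4, ball5 and bowl below 0.05 m or distance between each of ball0, ball3, ball4, ball5 and bowl below 0.05 m or distance between each of ball1, ball2, ball3, ball4 and bowl below 0.05 m or distance between each of ball1, ball2, ball3, ball5 and bowl below 0.05 m or distance between each of ball1, ball2, ball4, ball5 and bowl below 0.05 m or distance between each of ball1, ball3, ball4, ball5 and bowl below 0.05 m or distance between each of ball2, ball3, ball4, ball5 and bowl below 0.05 m)), for 0.2 s.
2. at least four balls lie in the dish (((horizontal distance between each of ball0, ball1, ball2, ball3 and dish_rim below 0.06 m and height (world z) of each of ball0, ball1, ball2, ball3 below 0.1 m) or (horizontal distance between each of ball0, ball1, ball2, ball4 and dish_rim below 0.06 m and height (world z) of each of ball0, ball1, ball2, ball4 below 0.1 m) or (horizontal distance between each of ball0, ball1, ball2, ball5 and dish_rim below 0.06 m and height (world z) of each of ball0, ball1, ball2, ball5 below 0.1 m) or (horizontal distance between each of ball0, ball1, ball3, ball4 and dish_rim below 0.06 m and height (world z) of each of ball0, ball1, ball3, ball4 below 0.1 m) or (horizontal distance between each of ball0, ball1, ball3, ball5 and dish_rim below 0.06 m and height (world z) of each of ball0, ball1, ball3, ball5 below 0.1 m) or (horizontal distance between each of ball0, ball1, ball4, ball5 and dish_rim below 0.06 m and height (world z) of each of ball0, ball1, ball4, ball5 below 0.1 m) or (horizontal distance between each of ball0, ball2, ball3, ball4 and dish_rim below 0.06 m and height (world z) of each of ball0, ball2, ball3, ball4 below 0.1 m) or (horizontal distance between each of ball0, ball2, ball3, ball5 and dish_rim below 0.06 m and height (world z) of each of ball0, ball2, ball3, ball5 below 0.1 m) or (horizontal distance between each of ball0, ball2, ball4, ball5 and dish_rim below 0.06 m and height (world z) of each of ball0, ball2, ball4, ball5 below 0.1 m) or (horizontal distance between each of ball0, ball3, ball4, ball5 and dish_rim below 0.06 m and height (world z) of each of ball0, ball3, ball4, ball5 below 0.1 m) or (horizontal distance between each of ball1, ball2, ball3, ball4 and dish_rim below 0.06 m and height (world z) of each of ball1, ball2, ball3, ball4 below 0.1 m) or (horizontal distance between each of ball1, ball2, ball3, ball5 and dish_rim below 0.06 m and height (world z) of each of ball1, ball2, ball3, ball5 below 0.1 m) or (horizontal distance between each of ball1, ball2, ball4, ball5 and dish_rim below 0.06 m and height (world z) of each of ball1, ball2, ball4, ball5 below 0.1 m) or (horizontal distance between each of ball1, ball3, ball4, ball5 and dish_rim below 0.06 m and height (world z) of each of ball1, ball3, ball4, ball5 below 0.1 m) or (horizontal distance between each of ball2, ball3, ball4, ball5 and dish_rim below 0.06 m and height (world z) of each of ball2, ball3, ball4, ball5 below 0.1 m))), for 0.2 s.
3. the scoop lies flat on the mat and is let go (x of scoop_mid in the frame of rest between -0.06 and 0.06 m and y of scoop_mid in the frame of rest between -0.04 and 0.04 m and z of scoop in the frame of rest below 0.012 m and angle between scoop's own z axis and vertical below 0.1 rad and contact force between the fingers and scoop below 0.1 N), for 0.2 s.
4. the balance's key is pressed fully down (value of joint key above 0.0045 m), for 0.1 s.
At the end, for the whole second after the job is handed in: At least four balls in the dish, the rest in the bin; dish level, within 25 mm of the pan centre; scoop released, flat on the mat, its mid-length within 60 mm along and 40 mm across of the mat centre; key up; all at rest (all of step 3 and ((horizontal distance between each of ball0, ball1, ball2, ball3 and dish_rim below 0.06 m and height (world z) of each of ball0, ball1, ball2, ball3 below 0.1 m) or (horizontal distance between each of ball0, ball1, ball2, ball4 and dish_rim below 0.06 m and height (world z) of each of ball0, ball1, ball2, ball4 below 0.1 m) or (horizontal distance between each of ball0, ball1, ball2, ball5 and dish_rim below 0.06 m and height (world z) of each of ball0, ball1, ball2, ball5 below 0.1 m) or (horizontal distance between each of ball0, ball1, ball3, ball4 and dish_rim below 0.06 m and height (world z) of each of ball0, ball1, ball3, ball4 below 0.1 m) or (horizontal distance between each of ball0, ball1, ball3, ball5 and dish_rim below 0.06 m and height (world z) of each of ball0, ball1, ball3, ball5 below 0.1 m) or (horizontal distance between each of ball0, ball1, ball4, ball5 and dish_rim below 0.06 m and height (world z) of each of ball0, ball1, ball4, ball5 below 0.1 m) or (horizontal distance between each of ball0, ball2, ball3, ball4 and dish_rim below 0.06 m and height (world z) of each of ball0, ball2, ball3, ball4 below 0.1 m) or (horizontal distance between each of ball0, ball2, ball3, ball5 and dish_rim below 0.06 m and height (world z) of each of ball0, ball2, ball3, ball5 below 0.1 m) or (horizontal distance between each of ball0, ball2, ball4, ball5 and dish_rim below 0.06 m and height (world z) of each of ball0, ball2, ball4, ball5 below 0.1 m) or (horizontal distance between each of ball0, ball3, ball4, ball5 and dish_rim below 0.06 m and height (world z) of each of ball0, ball3, ball4, ball5 below 0.1 m) or (horizontal distance between each of ball1, ball2, ball3, ball4 and dish_rim below 0.06 m and height (world z) of each of ball1, ball2, ball3, ball4 below 0.1 m) or (horizontal distance between each of ball1, ball2, ball3, ball5 and dish_rim below 0.06 m and height (world z) of each of ball1, ball2, ball3, ball5 below 0.1 m) or (horizontal distance between each of ball1, ball2, ball4, ball5 and dish_rim below 0.06 m and height (world z) of each of ball1, ball2, ball4, ball5 below 0.1 m) or (horizontal distance between each of ball1, ball3, ball4, ball5 and dish_rim below 0.06 m and height (world z) of each of ball1, ball3, ball4, ball5 below 0.1 m) or (horizontal distance between each of ball2, ball3, ball4, ball5 and dish_rim below 0.06 m and height (world z) of each of ball2, ball3, ball4, ball5 below 0.1 m)) and ((horizontal distance between ball0 and dish_rim below 0.06 m and height (world z) of ball0 below 0.1 m) or (distance between ball0 and bin_valley below 0.065 m and height (world z) of ball0 above 0.02 m)) and ((horizontal distance between ball1 and dish_rim below 0.06 m and height (world z) of ball1 below 0.1 m) or (distance between ball1 and bin_valley below 0.065 m and height (world z) of ball1 above 0.02 m)) and ((horizontal distance between ball2 and dish_rim below 0.06 m and height (world z) of ball2 below 0.1 m) or (distance between ball2 and bin_valley below 0.065 m and height (world z) of ball2 above 0.02 m)) and ((horizontal distance between ball3 and dish_rim below 0.06 m and height (world z) of ball3 below 0.1 m) or (distance between ball3 and bin_valley below 0.065 m and height (world z) of ball3 above 0.02 m)) and ((horizontal distance between ball4 and dish_rim below 0.06 m and height (world z) of ball4 below 0.1 m) or (distance between ball4 and bin_valley below 0.065 m and height (world z) of ball4 above 0.02 m)) and ((horizontal distance between ball5 and dish_rim below 0.06 m and height (world z) of ball5 below 0.1 m) or (distance between ball5 and bin_valley below 0.065 m and height (world z) of ball5 above 0.02 m)) and horizontal distance between dish_rim and pan below 0.025 m and angle between dish's own z axis and vertical below 0.1 rad and linear speed of each of ball0, ball1, ball2, ball3, ball4, ball5, dish, scoop below 0.05 m/s and value of joint key below 0.002 m); the robot touches nothing.
It fails at once if a ball falls or flies faster than 1.8 m/s (a fall of more than about 160 mm) (linear speed of any of ball0, ball1, ball2, ball3, ball4, ball5 above 1.8 m/s).
It fails at once if the dish is pushed more than 30 mm off the pan's centre or tipped by more than 0.25 rad (horizontal distance between dish_rim and pan above 0.03 m or angle between dish's own z axis and vertical above 0.25 rad).
It fails at once if the jar, flask or rack is moved more than 20 mm (distance of any of jar, flask, rack from where it was at the start of the episode above 0.02 m).
It also fails if it takes over 61 s, if anything falls off the work surface, if the arm or the gripper's body presses on something with over 40 N, if the wrist force passes 120 N, or if a joint passes its speed limit or range.

ROBOT

A 7-joint arm with a two-finger parallel gripper is mounted at the origin on the work surface. World frame = base frame: x ahead of the robot, y to its left, z up, the work surface at z = 0. Lengths are in m, angles in rad, forces in N, time in s.
With the tool pointing down it reaches from about 0.35 to 0.775 m from the base axis. Payload 3.1 kg.
Tool frame: the origin (TCP) lies between the finger pads; the fingertips stand robot.nose_length ahead of it and the grasp point (between the pads) lies 5 mm behind it (robot.nose_length is the distance from the TCP to the fingertips, in m); z points along the fingers, y is the line along which they close (so a half turn about z gives the same grasp; the last joint's range is limited). The gripper opens to 85 mm and grips with 20 to 120 N. Pads are 22 mm wide; open, the fingers measure 114 mm over their backs; the gripper's body (76 mm by 85 mm) begins 54 mm behind the grasp point. The pads swing forward as they close: fully open they stand 13 mm farther back than shut.
Start: joints at [-1.31, 0.311, 0.014, 1.512, -0.004, 1.319, -0.027], TCP at [0.164, 0.525, 0.245] pointing down, gripper open.
Joint ranges: [-2.7, 2.7], [-0.3, 1.91], [-1.27, 1.3], [0.12, 2.57], [-1.44, 4.58], [0.2, 2.03], [-3.05, 3.05]. Speed limits (rad/s): [2.79, 2.79, 3.14, 3.14, 3.14, 3.14, 3.14].

INTERFACE

Orientations are given as a 3x3 rotation matrix whose columns are the frame's x, y, z axes.
In Python, from station import robot, imaging gives the robot as it stands.
- The arm moves only by the tool servo_tool, never from a script. Its argument "increments" is text: rows parted by semicolons, each of 7 numbers parted by spaces: the turn, a rotation vector about the tool's x, y, z in units of 5 degrees (1.0 is 5 degrees), then the shift along the tool's x, y, z in units of 0.06 m (1.0 is 0.06 m), then the opening, from -1 (shut) to 1 (fully open). A call has 1 to 8 rows; each row shifts and turns the commanded pose from where the row before left it, along the tool's axes as they then stand; what a row does not reach is not made up. A row lasts 1/8 s, in which the tool goes at most 62.5 mm and 10.7 degrees, less where a joint would pass 70% of its speed; a pose out of reach is approached as far as the arm can. A call with a number of a shift or a turn outside -1 to 1 is refused whole. A call with a gripper value outside its range is refused whole. The fingers move at their own pace and stop on an object; "newtons" is the grip in N (left out, the last holds). Time passes only in rows, so rows that do not move let the fingers close. It gives the time, the measured TCP pose, the force, the opening and the grip force at its end, in the units of the state.
- robot.get_obs(): the state, without advancing time (a new reading comes with each control period).
- imaging.camera(name): name is "scene" or "side" or "wrist"; returns (picture, depth): 480x640x3 uint8, blue, green, red; 480x640 float32, m along the optical axis (not along the pixel's ray), 0 where there is no reading.
- imaging.camera_params(name): a dict with "K" (3x3 intrinsics, pixels), "k1" (the pictures are not rectified: a ray, as slopes to the right and down, at radius r is drawn at 1 + k1 r^2 times it, then the intrinsics apply), "R" (3x3) and "t" (3): a world point X has camera coordinates R X + t. Camera axes: x right, y down, z forward; pixel columns grow to the right and rows downward; lengths in m; the calibration is good to about 2 mm. A picture is of the moment at which its call begins: read the wrist's pose just before it. camera_params takes no time and is no camera call; for the wrist camera it gives the pose at the moment of the call.
- robot.job_done(): hands the job in; it is judged then, once.
The state is a dict: "time": time; "joint_positions": joint angles; "qd": joint speeds; "tau": joint torques, N m; "tool_pos": TCP position; "tool_rot": TCP orientation; "contact_force": force on the tool from outside, world axes, zero at the start; "wrist_torque": the same for the moment, N m; "width": finger opening in m; "grasp_force": force on a finger pad.
Only numpy, scipy, OpenCV 4.12 (cv2) and the standard library are available. Lean on these libraries where they do the work, as an engineer would, in place of code of your own. Each camera call takes 0.05 s, during which the arm holds its last target. There are 200 camera calls.

## Working session

There is one attempt and no reset: what is moved stays moved. The work goes in short steps, Python scripts to look and compute and a tool call to move; the robot and the scene stay as the last step left them, time stands still between calls to the robot, and variables do not carry over. Pictures are saved under pics/ and viewed, at most 10 in all, crops included, and the job is handed in when it is done.

Besides the shell and the picture viewer there is one more tool, called after "Emit:" by a JSON object that holds its "method" and its "body", one argument or row to a line. servo_tool: Moves the arm, as the interface text tells. Its arguments: {"type":"object","properties":{"increments":{"type":"string"},"newtons":{"type":"number"}},"required":["increments"]}

```bash
mkdir -p pics; ls; cat > h.py <<'E'
import numpy as np, cv2
from station import robot, imaging
def undist(n,uv):
    P=imaging.camera_params(n);K=np.array(P['K'],float);k=P['k1']
    d=np.array([k,0,0,0,0.])
    p=cv2.undistortPoints(np.array(uv,float).reshape(-1,1,2),K,d).reshape(-1,2)
    return p,np.array(P['R']),np.array(P['t'])
def plane(n,uv,z):
    p,R,t=undist(n,uv);C=-R.T@t
    r=np.c_[p,np.ones(len(p))]@R
    return C+r*((z-C[2])/r[:,2])[:,None]
def cloud(n,depth):
    v,u=np.mgrid[0:480,0:640];p,R,t=undist(n,np.c_[u.ravel(),v.ravel()])
    z=depth.ravel()[:,None]
    X=(np.c_[p,np.ones(len(p))]*z-t)@R
    X[z[:,0]<=0]=np.nan
    return X.reshape(480,640,3)
E
python3 - <<'E'
from h import *
o=robot.get_obs()
print(robot.nose_length,o)
for n in('scene','side','wrist'):
    P=imaging.camera_params(n);print(n,P, )
    a,d=imaging.camera(n);cv2.imwrite(f'pics/{n}0.png',a);np.savez(f'{n}0.npz',a=a,d=d,X=cloud(n,d))
E
```

```text
pics
0.014 {'time': 0.0, 'joint_positions': array([-1.30972151,  0.31172146,  0.01401339,  1.51306575, -0.0044244 ,
        1.31922842, -0.02719867]), 'qd': array([-0.00034123, -0.00055746, -0.00073766, -0.00183156, -0.00058658,
        0.00037763, -0.00094942]), 'tau': array([-5.18339075e-04, -3.79906797e+01,  1.46097620e-01, -2.30588043e+01,
        1.24154959e-02,  1.35782553e-02, -2.24782241e-05]), 'tool_pos': array([0.16377215, 0.52430635, 0.24421991]), 'tool_rot': array([[-9.54528208e-01,  2.98119934e-01, -6.36039993e-04],
       [ 2.98120602e-01,  9.54525426e-01, -2.30584816e-03],
       [-8.03029568e-05, -2.39061374e-03, -9.99997139e-01]]), 'contact_force': array([ 0.16542421,  0.81426325, -0.36255766]), 'wrist_torque': array([0.05042238, 0.02863499, 0.0062775 ]), 'grasp_force': 0.0, 'width': 0.08556372495307314}
scene {'K': array([[542.31179847,   0.        , 316.30813887],
       [  0.        , 542.31179847, 247.51381979],
       [  0.        ,   0.        ,   1.        ]]), 'k1': -0.04809554987726069, 'R': array([[ 0.12385791,  0.99216989,  0.01606608],
       [ 0.80363458
[... 227 characters left out ...]
4, 234.49371594],
       [  0.        ,   0.        ,   1.        ]]), 'k1': 0.04534904026633483, 'R': array([[ 0.9890711 , -0.14561   , -0.02315338],
       [-0.10091436, -0.55407761, -0.82632578],
       [ 0.10749253,  0.81963146, -0.56271629]]), 't': array([-0.55348174,  0.14824888,  1.0311264 ])}
wrist {'K': array([[381.7668558 ,   0.        , 315.59736238],
       [  0.        , 381.7668558 , 242.08781601],
       [  0.        ,   0.        ,   1.        ]]), 'k1': 0.014013174254102121, 'R': array([[ 0.29749241,  0.95472231, -0.00189134],
       [ 0.91620099, -0.28493095,  0.28176249],
       [ 0.26846603, -0.08555506, -0.95948232]]), 't': array([-0.54947131, -0.03807925,  0.37971107])}
```

View pics/scene0.png

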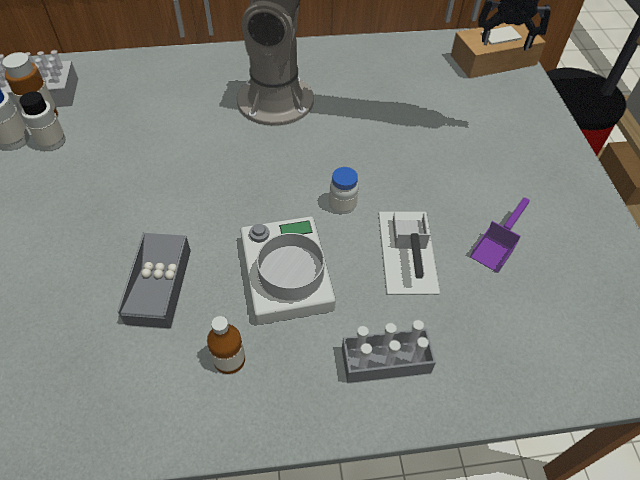

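View pics/side0.png

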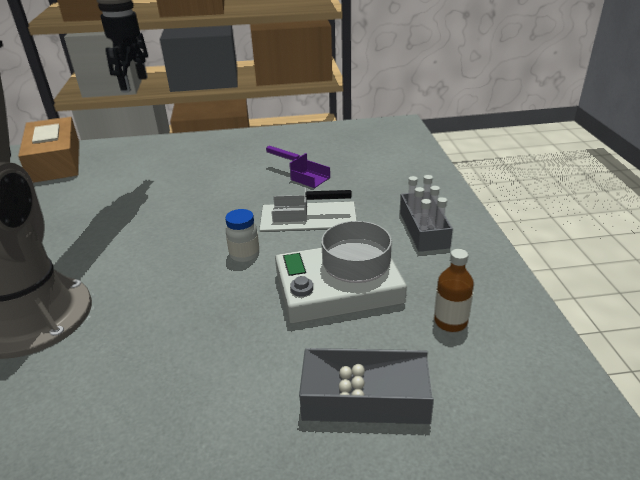

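```bash
cat > m.py <<'E'
from h import *
S=np.load('scene0.npz');D=np.load('side0.npz')
def rect(P):
    (c,wh,a)=cv2.minAreaRect((P[:,:2]*1000).astype(np.float32));b=cv2.boxPoints((c,wh,a))
    return np.round(c,1),np.round(wh,1),round(a,2)
c0=plane('scene',[[160,270],[408,250],[287,270],[415,255],[155,280]],.03);print(c0.round(3))
for nm,Z in(('scene',S),('side',D)):
    X=Z['X'];a=Z['a'];hsv=cv2.cvtColor(a,cv2.COLOR_BGR2HSV)
    ok=np.isfinite(X[...,2])
    def near(c,r): return ok&(np.hypot(X[...,0]-c[0],X[...,1]-c[1])<r)
    white=(hsv[...,1]<30)&(hsv[...,2]>170)
    b=near(c0[4],.16)
    t=b&(X[...,2]>.045)&(X[...,2]<.07)&~white; print(nm,'bin top z>45',t.sum(),rect(X[t]))
    t=b&(X[...,2]>.052)&(X[...,2]<.062); print(' bin rim',t.sum(),rect(X[t]),np.median(X[t][:,2]))
    w=b&white&(hsv[...,1]<40); n,l,s,cc=cv2.connectedComponentsWithStats(w.astype(np.uint8))
    for i in range(1,n):
        if s[i,4]>20: print('  ballblob',s[i],cc[i].round(1),X[l==i].mean(0).round(4))
    m=near(c0[1],.16)
    t=m&white&(abs(X[...,2]-.006)<.006)
    n,l,s,cc=cv2.connectedComponentsWithStats(t.astype(np.uint8));i=1+s[1:,4].argmax();
    q=np.argwhere(l==i)[:,::-1]; print(' mat',s[i],rect(plane(nm,q,.006)),np.median(X[l==i][:,2]))
    t=m&(hsv[...,2]<70)&(X[...,2]>.03)&(X[...,2]<.08);print(' handle',t.sum(),rect(X[t]),np.percentile(X[t][:,2],[5,50,95]).round(4))
    t=m&~white&(X[...,2]>.05)&(X[...,2]<.09);print(' above .05',t.sum(),rect(X[t]))
    d=near(c0[2],.17)
    t=d&(X[...,2]>.1)&(X[...,2]<.112);P=X[t];
    A=np.c_[2*P[:,:2],np.ones(len(P))];s_=np.linalg.lstsq(A,(P[:,:2]**2).sum(1),rcond=None)[0]
    print(' dish rim',t.sum(),s_[:2].round(4),np.sqrt(s_[2]+s_[0]**2+s_[1]**2).round(4),np.median(P[:,2]))
    t=d&(abs(X[...,2]-.048)<.006)&white;print(' balance top',t.sum(),rect(X[t]))
    t=d&(X[...,2]>.064)&(X[...,2]<.076)&(np.hypot(X[...,0]-s_[0],X[...,1]-s_[1])>.08)
    print(' key',t.sum(),rect(X[t]),X[t].mean(0).round(4))
a=S['a'][190:300,360:560];cv2.imwrite('pics/crop1.png',cv2.resize(a,None,fx=4,fy=4,interpolation=cv2.INTER_CUBIC))
E
python3 m.py
```

```text
[[ 0.548 -0.278  0.03 ]
 [ 0.556  0.24   0.03 ]
 [ 0.577 -0.019  0.03 ]
 [ 0.57   0.252  0.03 ]
 [ 0.572 -0.287  0.03 ]]
scene bin top z>45 1291 (array([ 568.6, -285.2]), array([ 93.8, 193.6]), 78.46)
 bin rim 619 (array([ 568.5, -285.2]), array([ 93.8, 193.6]), 78.46) 0.05554772460808665
  ballblob [142 262  11  13  81] [146.9 268.2] [ 0.5451 -0.3034  0.0364]
  ballblob [154 263  10  13  84] [158.6 268.9] [ 0.549  -0.2799  0.0357]
  ballblob [166 264  10  13  80] [170.6 270. ] [ 0.5548 -0.2551  0.0362]
 mat [ 379  212   61   82 2022] (array([540.2, 246.6]), array([109. , 216.3]), 83.46) 0.007178408317551791
 handle 336 (array([589.1, 246.2]), array([ 15.1, 104.9]), 82.82) [0.0537 0.0624 0.0657]
 above .05 439 (array([579.5, 236.1]), array([ 66. , 112.8]), 68.22)
 dish rim 476 [ 0.605  -0.0134] 0.0632 0.10482951495290434
 balance top 1923 (array([569. , -20.3]), array([219. , 157.2]), 4.91)
 key 117 (array([495.7, -70.2]), array([27.2, 30.6]), 62.23) [ 0.4966 -0.07    0.0697]
side bin top z>45 2506 (array([ 569.1, -287.2]), array([ 97.6, 191.2]), 78.76)
 bin rim 1142 (array([ 568.8, 
[... 206 characters left out ...]

  ballblob [353 376  10   8  58] [357.4 379.6] [ 0.5576 -0.285   0.0387]
  ballblob [340 380  10   8  56] [344.7 383.1] [ 0.5384 -0.2842  0.0336]
  ballblob [353 390  10   5  42] [357.5 392.1] [ 0.5535 -0.3078  0.0382]
 mat [ 260  201   96   29 1390] (array([540.2, 243.2]), array([108.4, 217.8]), 83.68) 0.005583044379049461
 handle 376 (array([589.3, 243.4]), array([ 22.9, 102.8]), 84.41) [0.0481 0.0581 0.0627]
 above .05 359 (array([583.2, 242.8]), array([111.7,  42.2]), 7.25)
 dish rim 461 [ 0.6047 -0.016 ] 0.0631 0.10340562034894688
 balance top 1903 (array([569.3, -22.7]), array([215.8, 159.9]), 5.28)
 key 129 (array([495.2, -72.3]), array([23.9, 26.4]), 21.73) [ 0.4949 -0.0743  0.0687]
```

View pics/crop1.png

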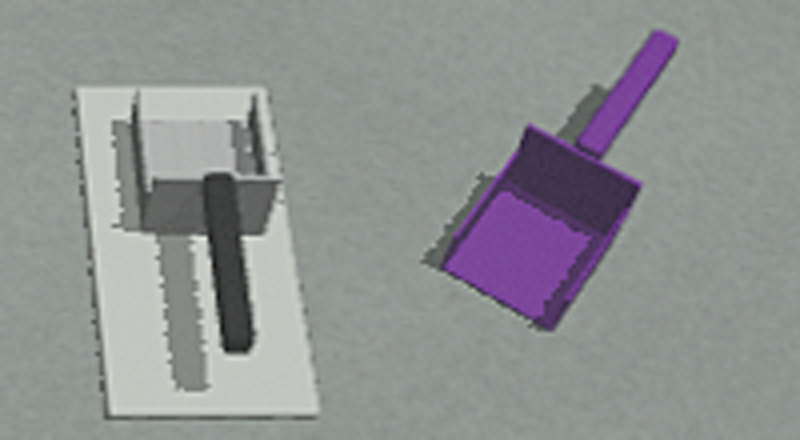

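```bash
cat > p.py <<'E'
from h import *
from scipy.spatial.transform import Rotation as Ro, Slerp
F=np.diag([-1.,1,-1]); G=np.array([.078,0,.043])  # tool in scoop frame
def scoop2tool(p,yaw,pitch,G=G,F=F):  # degrees; pitch>0 lip up
    Rs=Ro.from_euler('ZY',[yaw,pitch],degrees=True).as_matrix()
    return np.array(p)+Rs@G, Rs@F
def lip(p,yaw,pitch):  # scoop origin for a given lip point
    Rs=Ro.from_euler('ZY',[yaw,pitch],degrees=True).as_matrix()
    return np.array(p)-Rs@np.array([-.04,0,0])
def rows(wps,g,start=None):
    """wps: [(pos,rot,n)]"""
    if start is None:
        o=robot.get_obs(); start=(o['tool_pos'],o['tool_rot'])
    p,R=np.array(start[0]),np.array(start[1]); out=[]
    for P,Q,n in wps:
        S=Slerp([0,1],Ro.from_matrix([R,Q])); p0=p.copy()
        for k in range(1,n+1):
            pt=p0+(P-p0)*k/n; Rt=S(k/n).as_matrix()
            d=np.round(R.T@(pt-p)/.06,2); w=np.round(Ro.from_matrix(R.T@Rt).as_rotvec(degrees=True)/5,2)
            out.append(list(w)+list(d)+[g]); p=p+R@d*.06; R=R@Ro.from_rotvec(w*5,degrees=True).as_matrix()
            if max(abs(np.r_[w,d]))>1: print('TOO BIG',w,d)
    for i in range(0,len(out),8): print('; '.join(' '.join(f'{x+0:g}' for x in r) for r in out[i:i+8]))
    print('end',p.round(4))
    return p,R
def state():
    o=robot.get_obs();R=o['tool_rot'];Rs=R@F
    print('t',round(o['time'],2),'tcp',o['tool_pos'].round(4),'f',o['contact_force'].round(1),'w',round(o['width'],4),'g',round(o['grasp_force'],1),'q',o['joint_positions'].round(2))
    e=Ro.from_matrix(Rs).as_euler('ZYX',degrees=True); ps=o['tool_pos']-Rs@G
    print('scoop',ps.round(4),'yaw/pitch/roll',e.round(2),'lip',(ps+Rs@[-.04,0,0]).round(4))
E
python3 - <<'E'
from p import *
P,Q=scoop2tool([.4996,.2549,.006],-6.4,0); print(P)
up=P+[0,0,.09]
rows([(up,Q,11),(P+[0,0,.03],Q,3),(P,Q,2)],1)
E
```

```text
[0.5771139  0.24620542 0.049     ]
0 0 -0.2 -0.72 -0.22 0.16 1; 0 0 -0.2 -0.72 -0.22 0.16 1; -0.01 0 -0.2 -0.72 -0.24 0.16 1; 0 0 -0.2 -0.71 -0.26 0.16 1; 0 0 -0.19 -0.71 -0.26 0.16 1; 0 0 -0.2 -0.7 -0.28 0.16 1; 0 0 -0.2 -0.7 -0.29 0.16 1; -0.01 0 -0.2 -0.69 -0.3 0.16 1
0 0 -0.2 -0.68 -0.31 0.16 1; 0 0 -0.2 -0.69 -0.33 0.16 1; 0 0 -0.2 -0.67 -0.34 0.16 1; 0 0 0 0 0 0.33 1; 0 0 0 0 0 0.34 1; 0 0 0 0 0 0.33 1; 0 0 0 0 0 0.25 1; 0 0 0 0 0 0.25 1
end [0.5771 0.2461 0.049 ]
```

Emit:
{"method": "servo_tool", "body": {
  "increments": "0 0 -0.2 -0.72 -0.22 0.16 1; 0 0 -0.2 -0.72 -0.22 0.16 1; -0.01 0 -0.2 -0.72 -0.24 0.16 1; 0 0 -0.2 -0.71 -0.26 0.16 1; 0 0 -0.19 -0.71 -0.26 0.16 1; 0 0 -0.2 -0.7 -0.28 0.16 1; 0 0 -0.2 -0.7 -0.29 0.16 1; -0.01 0 -0.2 -0.69 -0.3 0.16 1"
}}

```text
time: 1.15
tool_pos: [0.4656, 0.3218, 0.1678]
tool_rot: [[-0.987, 0.162, -0.0], [0.162, 0.987, 0.002], [0.0, 0.001, -1.0]]
contact_force: [0.8, 1.1, 0.0]
width: 0.0853
grasp_force: 0.0
```

Emit:
{"method": "servo_tool", "body": {
  "increments": "0 0 -0.2 -0.68 -0.31 0.16 1; 0 0 -0.2 -0.69 -0.33 0.16 1; 0 0 -0.2 -0.67 -0.34 0.16 1; 0 0 0 0 0 0 1; 0 0 0 0 0 0 1"
}}

```text
time: 1.78
tool_pos: [0.5766, 0.2473, 0.139]
tool_rot: [[-0.994, 0.111, -0.001], [0.111, 0.994, 0.002], [0.002, 0.002, -1.0]]
contact_force: [-0.7, 0.2, -0.1]
width: 0.0854
grasp_force: 0.0
```

```bash
python3 - <<'E'
from p import *
state()
P=imaging.camera_params('wrist');a,d=imaging.camera('wrist');X=cloud('wrist',d)
hsv=cv2.cvtColor(a,cv2.COLOR_BGR2HSV)
t=(hsv[...,2]<75)&(abs(X[...,2]-.06)<.008)&(np.hypot(X[...,0]-.58,X[...,1]-.25)<.09)
q=np.argwhere(t)[:,::-1];print(t.sum(),cv2.minAreaRect((plane('wrist',q,.062)[:,:2]*1000).astype(np.float32)),X[t].mean(0) if t.any() else 0)
cv2.imwrite('pics/w1.png',a)
P,Q=scoop2tool([.4996,.2549,.006],-6.4,0)
rows([(P+[0,0,.03],Q,3),(P,Q,2)],1)
E
```

```text
t 1.77 tcp [0.5766 0.2473 0.139 ] f [-0.7  0.2 -0.1] w 0.0854 g 0.0 q [-0.56  0.54  0.19  1.44 -0.11  1.17  1.11]
scoop [0.499  0.2561 0.0961] yaw/pitch/roll [-6.4   0.09  0.12] lip [0.4593 0.2606 0.0962]
4445 ((588.0968627929688, 247.57579040527344), (15.574984550476074, 104.19851684570312), 83.17098236083984) [0.58396184 0.24783622 0.06327387]
0.01 -0.01 0.01 -0.01 -0.01 0.34 1; 0.01 0 0 0 -0.01 0.33 1; 0.01 -0.01 0.01 -0.01 -0.02 0.34 1; 0 0 0 0 0 0.25 1; 0 0 0 0 0 0.25 1
end [0.577  0.246  0.0488]
```

View pics/w1.png

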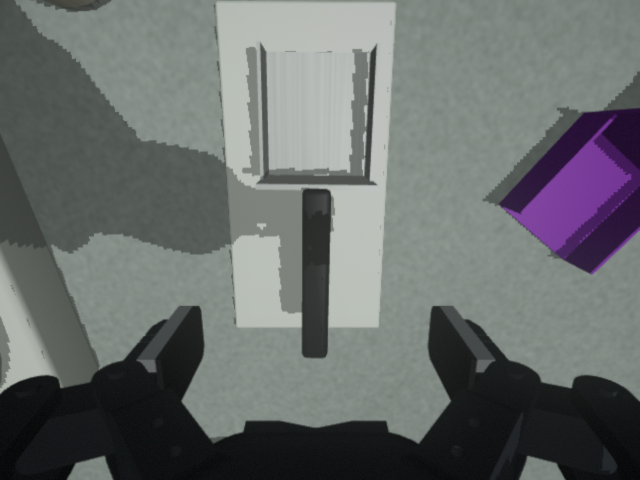

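Emit:
{"method": "servo_tool", "body": {
  "increments": "0.01 0 -0.02 -0.01 0.01 0.34 1; 0.01 0 -0.02 0 0.01 0.33 1; 0.01 0 0 -0.01 0.01 0.33 1; 0 0 0 0 0 0.25 1; 0 0 0 0 0 0.25 1; 0 0 0 0 0 0 -1; 0 0 0 0 0 0 -1; 0 0 0 0 0 0 -1",
  "newtons": 110
}}

```text
time: 2.82
tool_pos: [0.5794, 0.2487, 0.0505]
tool_rot: [[-0.994, 0.108, 0.002], [0.108, 0.994, -0.0], [-0.002, 0.0, -1.0]]
contact_force: [0.1, -0.4, 0.7]
width: 0.0323
grasp_force: 0.0
```

Emit:
{"method": "servo_tool", "body": {
  "increments": "0 0 0 0 0 0 -1; 0 0 0 0 0 0 -1; 0 0 0 0 0 0 -1"
}}

```text
time: 3.2
tool_pos: [0.5794, 0.2485, 0.0504]
tool_rot: [[-0.994, 0.108, 0.002], [0.108, 0.994, -0.0], [-0.002, -0.0, -1.0]]
contact_force: [1.2, 0.1, 4.3]
width: 0.0143
grasp_force: 107.5
```

```bash
sed -i 's/^F=.*/F=np.diag([-1.,1,-1]); G=np.array([.081,0,.0444])/' p.py
cat >> p.py <<'E'
BO=np.array([.5756,-.2876,0]); BY=-11.4
def bin2w(x,y,z):
    return BO+Ro.from_euler('Z',BY,degrees=True).as_matrix()@np.array([x,y,z])/1000
E
python3 - <<'E'
from p import *
state()
P0,Q0=scoop2tool([.499,.257,.175],-6.4,0)
P1,Q1=scoop2tool([.52,.0,.175],-8,0)
P2,Q2=scoop2tool(bin2w(40,0,175),BY,0)
P3,Q3=scoop2tool(lip(bin2w(15,0,14+55*np.tan(.2618)+30),BY,-15),BY,-15)
P4,Q4=scoop2tool(lip(bin2w(15,0,14+55*np.tan(.2618)+3),BY,-15),BY,-15)
print(P2,P3,P4)
rows([(P0,Q0,4),(P1,Q1,6),(P2,Q2,6),(P3,Q3,4),(P4,Q4,2)],-1)
E
```

```text
t 3.2 tcp [0.5794 0.2485 0.0504] f [1.2 0.1 4.3] w 0.0143 g 107.5 q [-0.55  0.64  0.18  1.52 -0.12  0.99  1.12]
scoop [0.499  0.2572 0.0059] yaw/pitch/roll [-6.2  -0.1  -0.01] lip [0.4592 0.2616 0.0058]
[ 0.69421281 -0.31151654  0.2194    ] [ 0.6936104  -0.31139507  0.13294145] [ 0.6936104  -0.31139507  0.10594145]
0 0 0.01 0 0 -0.7 -1; 0 0.01 0.01 0 0 -0.71 -1; 0 0 0.01 0 -0.01 -0.7 -1; 0 0.01 0.01 -0.01 0 -0.71 -1; 0 0 0.05 -0.14 -0.71 0 -1; 0 0 0.06 -0.14 -0.71 0 -1; 0 0 0.05 -0.14 -0.71 0 -1; 0 0 0.05 -0.15 -0.7 0 -1
0 0 0.06 -0.15 -0.71 0 -1; 0 0 0.05 -0.15 -0.7 0 -1; 0 0 0.11 -0.37 -0.79 0 -1; 0 0 0.12 -0.39 -0.79 0 -1; 0 0 0.11 -0.39 -0.78 0 -1; 0 0 0.11 -0.4 -0.78 0 -1; 0 0 0.12 -0.4 -0.77 0 -1; 0 0 0.11 -0.41 -0.77 0.01 -1
0 -0.75 0 0 0 0.36 -1; 0 -0.75 0 0.03 0 0.36 -1; 0 -0.75 0 0.04 0 0.35 -1; 0 -0.75 0 0.08 0 0.35 -1; 0 0 0 0.06 0 0.22 -1; 0 0 0 0.05 0 0.22 -1
end [ 0.6938 -0.3112  0.106 ]
```

Emit:
{"method": "servo_tool", "body": {
  "increments": "0 0 0.01 0 0 -0.5 -1; 0 0.01 0.01 0 0 -0.8 -1; 0 0 0.01 0 -0.01 -0.8 -1; 0 0.01 0.01 -0.01 0 -0.72 -1; 0 0 0.05 -0.14 -0.71 0 -1; 0 0 0.06 -0.14 -0.71 0 -1; 0 0 0.05 -0.14 -0.71 0 -1; 0 0 0.05 -0.15 -0.7 0 -1"
}}

```text
time: 4.2
tool_pos: [0.5926, 0.074, 0.218]
tool_rot: [[-0.992, 0.13, -0.003], [0.13, 0.992, -0.001], [0.003, -0.001, -1.0]]
contact_force: [0.5, -0.5, -0.8]
width: 0.0138
grasp_force: 107.5
```

Emit:
{"method": "servo_tool", "body": {
  "increments": "0 0 0.06 -0.15 -0.71 0 -1; 0 0 0.05 -0.15 -0.7 0 -1; 0 0 0.11 -0.37 -0.79 0 -1; 0 0 0.12 -0.39 -0.79 0 -1; 0 0 0.11 -0.39 -0.78 0 -1; 0 0 0.11 -0.4 -0.78 0 -1; 0 0 0.12 -0.4 -0.77 0 -1; 0 0 0.11 -0.41 -0.77 0.01 -1"
}}

```text
time: 5.2
tool_pos: [0.694, -0.312, 0.2173]
tool_rot: [[-0.98, 0.197, -0.002], [0.197, 0.98, 0.001], [0.002, 0.0, -1.0]]
contact_force: [0.7, 0.4, -2.2]
width: 0.0143
grasp_force: 107.6
```

Emit:
{"method": "servo_tool", "body": {
  "increments": "0 0 0 0 0 0 -1; 0 0 0 0 0 0 -1"
}}

```text
time: 5.45
tool_pos: [0.6934, -0.3105, 0.2167]
tool_rot: [[-0.98, 0.198, -0.003], [0.198, 0.98, 0.002], [0.004, 0.001, -1.0]]
contact_force: [0.1, 0.5, -0.6]
width: 0.0144
grasp_force: 107.7
```

```bash
python3 - <<'E'
from p import *
state()
a,d=imaging.camera('side');cv2.imwrite('pics/s2.png',cv2.resize(a[230:440,240:520],None,fx=2.8,fy=2.8)); X=cloud('side',d)
hsv=cv2.cvtColor(a,cv2.COLOR_BGR2HSV)
P3,Q3=scoop2tool(lip(bin2w(15,0,14+55*np.tan(.2618)+30),BY,-15),BY,-15)
P4,Q4=scoop2tool(lip(bin2w(15,0,14+55*np.tan(.2618)+3),BY,-15),BY,-15)
rows([(P3,Q3,4),(P4,Q4,2)],-1)
E
```

```text
t 5.45 tcp [ 0.6934 -0.3105  0.2167] f [ 0.1  0.5 -0.6] w 0.0144 g 107.7 q [ 0.27  0.82  0.33  0.79 -0.24  1.56  1.88]
scoop [ 0.6139 -0.2944  0.1726] yaw/pitch/roll [-11.4    0.21   0.06] lip [ 0.5747 -0.2865  0.1728]
0 -0.76 0 0 -0.01 0.35 -1; 0.01 -0.75 0.01 0.02 -0.01 0.36 -1; 0 -0.76 0 0.05 -0.01 0.35 -1; 0.01 -0.75 0.01 0.07 -0.01 0.34 -1; 0 0 0 0.06 0 0.22 -1; 0 0 0 0.05 0 0.22 -1
end [ 0.6937 -0.3116  0.1059]
```

View pics/s2.png

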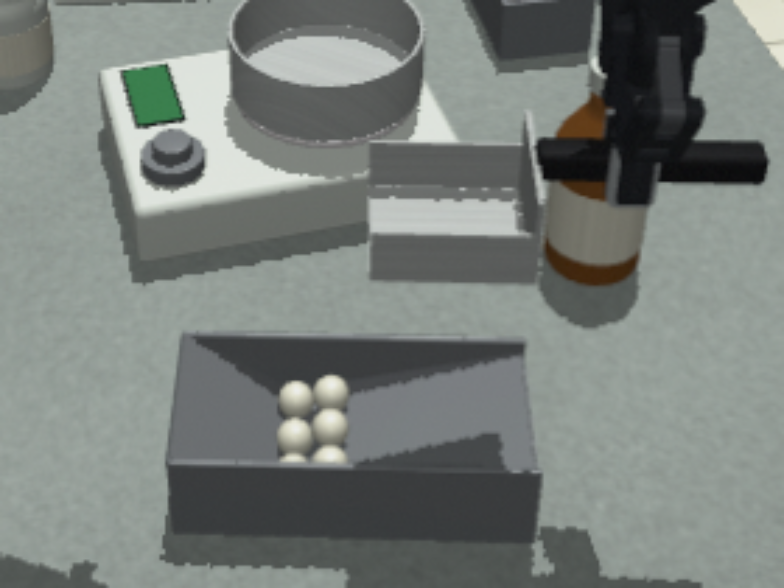

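Emit:
{"method": "servo_tool", "body": {
  "increments": "0 -0.76 0 0 -0.01 0.35 -1; 0.01 -0.75 0.01 0.02 -0.01 0.36 -1; 0 -0.76 0 0.05 -0.01 0.35 -1; 0.01 -0.75 0.01 0.07 -0.01 0.34 -1; 0 0 0 0.06 0 0.22 -1; 0 0 0 0.05 0 0.22 -1; 0 0 0 0 0 0 -1; 0 0 0 0 0 0 -1",
  "newtons": 120
}}

```text
time: 6.5
tool_pos: [0.6946, -0.314, 0.1074]
tool_rot: [[-0.946, 0.199, 0.255], [0.191, 0.98, -0.055], [-0.261, -0.003, -0.965]]
contact_force: [-1.2, 0.6, -2.5]
width: 0.0135
grasp_force: 118.8
```

```bash
python3 - <<'E'
from p import *
state()
print('floor lip target',bin2w(15,0,14+55*np.tan(.2618)))
E
```

```text
t 6.5 tcp [ 0.6946 -0.314   0.1074] f [-1.2  0.6 -2.5] w 0.0135 g 118.8 q [ 0.26  0.68  0.28  1.34 -0.31  0.9   1.99]
scoop [ 0.6293 -0.3009  0.0434] yaw/pitch/roll [-11.43 -15.12  -0.18] lip [ 0.5914 -0.2933  0.0329]
floor lip target [ 0.59030407 -0.29056486  0.02873724]
```

Emit:
{"method": "servo_tool", "body": {
  "increments": "0 0 0 0 0.04 0.03 -1; 0 0 0 0 0 0.03 -1; 0 0 0 0 0 0.02 -1; 0 0 0 0.15 0 0 -1; 0 0 0 0 0 0 -1"
}}

```text
time: 7.12
tool_pos: [0.6875, -0.3103, 0.1015]
tool_rot: [[-0.946, 0.2, 0.257], [0.192, 0.98, -0.055], [-0.263, -0.003, -0.965]]
contact_force: [0.3, 0.4, 6.1]
width: 0.0136
grasp_force: 119.6
```

```bash
cat >> p.py <<'E'
def inbin():
    o=robot.get_obs();Rs=o['tool_rot']@F;ps=o['tool_pos']-Rs@G;B=Ro.from_euler('Z',BY,degrees=True).as_matrix()
    l=B.T@(ps+Rs@[-.04,0,0]-BO)*1000;h=B.T@(ps+Rs@[.038,0,0]-BO)*1000
    fl=lambda x:14+(x+40)*np.tan(.2618) if x>-40 else 14-(x+40)*np.tan(np.radians(35))
    print('lip in bin',l.round(1),'above',(l[2]-fl(l[0])).round(1),'heel',h.round(1),'above',(h[2]-fl(h[0])).round(1))
E
python3 - <<'E'
from p import *
state();inbin()
E
```

```text
t 7.12 tcp [ 0.6875 -0.3103  0.1015] f [0.3 0.4 6.1] w 0.0136 g 119.6 q [ 0.25  0.67  0.28  1.38 -0.31  0.87  2.  ]
scoop [ 0.6223 -0.2972  0.0373] yaw/pitch/roll [-11.49 -15.23  -0.17] lip [ 0.5845 -0.2895  0.0268]
lip in bin [ 9.1 -0.1 26.8] above -0.3 heel [84.4 -0.2 47.3] above 0.0
```

Emit:
{"method": "servo_tool", "body": {
  "increments": "0 0 0 0.15 0 0 -1; 0 0 0 0.2 0 0 -1; 0 0 0 0.2 0 0 -1; 0 0 0 0.2 0 0 -1; 0 0 0 0.07 0 0 -1; 0 0 0 0 0 0 -1"
}}

```text
time: 7.88
tool_pos: [0.6411, -0.3015, 0.0888]
tool_rot: [[-0.945, 0.2, 0.257], [0.192, 0.98, -0.056], [-0.263, -0.004, -0.965]]
contact_force: [1.1, 0.1, 7.0]
width: 0.0138
grasp_force: 119.9
```

```bash
python3 - <<'E'
from p import *
from scipy.optimize import brentq
state();inbin()
a,d=imaging.camera('side');b,_=imaging.camera('scene')
a=cv2.resize(a[300:440,280:460],(720,560));cv2.imwrite('pics/s3.png',a)
c,s15,c35,s35=np.cos(.2618),np.sin(.2618),np.cos(np.radians(35)),np.sin(np.radians(35))
w=[]
for s in (8,16,24,32,40):
    t=brentq(lambda t:np.hypot(s*c35+t*c,t*s15-s*s35)-78,0,100)
    pitch=-np.degrees(np.arctan2(t*s15-s*s35,s*c35+t*c))
    print(s,round(t,1),round(pitch,1))
    P,Q=scoop2tool(lip(bin2w(-40-s*c35,0,14+s*s35+.5),BY,pitch),BY,pitch); w.append((P,Q,1 if s!=8 else 2))
rows(w,-1)
E
```

```text
t 7.88 tcp [ 0.6411 -0.3015  0.0888] f [1.1 0.1 7. ] w 0.0138 g 119.9 q [ 0.26  0.59  0.28  1.54 -0.31  0.79  2.04]
scoop [ 0.576  -0.2885  0.0247] yaw/pitch/roll [-11.49 -15.27  -0.22] lip [ 0.5382 -0.2808  0.0141]
lip in bin [-38.   -0.7  14.1] above -0.4 heel [37.2 -0.8 34.7] above -0.0
8 72.6 -10.5
16 66.7 -6.0
24 60.4 -1.4
32 53.5 3.3
40 46.0 8.1
-0.02 0.48 -0.01 0.03 0.01 0.03 -1; -0.03 0.47 -0.01 0.03 0 0.02 -1; 0 0.91 0 0.04 0 0.07 -1; 0 0.92 0 0.05 0 0.08 -1; 0 0.93 0 0.05 0 0.09 -1; 0 0.97 0 0.06 0 0.1 -1
end [ 0.6279 -0.2982  0.0641]
```

View pics/s3.png

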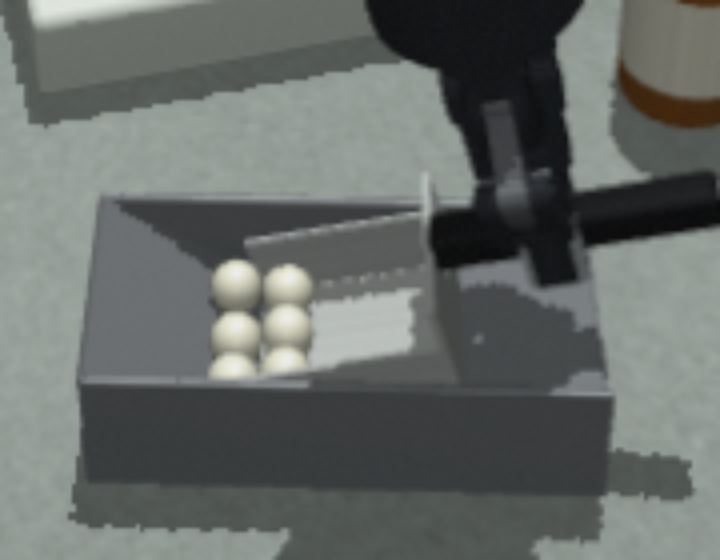

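Emit:
{"method": "servo_tool", "body": {
  "increments": "-0.02 0.48 0 0.03 0.01 0.03 -1; -0.02 0.48 0 0.03 0 0.02 -1; 0 0.91 0 0.04 0 0.07 -1; 0 0.92 0 0.05 0 0.08 -1; 0 0.93 0 0.05 0 0.09 -1; 0 0.97 0 0.06 0 0.1 -1; 0 0 0 0 0 0 -1"
}}

```text
time: 8.85
tool_pos: [0.6273, -0.2974, 0.0629]
tool_rot: [[-0.97, 0.197, -0.145], [0.195, 0.98, 0.029], [0.147, -0.0, -0.989]]
contact_force: [1.2, 1.5, 6.9]
width: 0.014
grasp_force: 120.1
```

```bash
python3 - <<'E'
from p import *
state();inbin()
a,d=imaging.camera('side')
a=cv2.resize(a[300:440,280:460],(720,560));cv2.imwrite('pics/s4.png',a)
E
```

```text
t 8.85 tcp [ 0.6273 -0.2974  0.0629] f [1.2 1.5 6.9] w 0.014 g 120.1 q [ 0.24  0.86  0.33  1.11 -0.21  1.35  1.91]
scoop [ 0.5424 -0.2803  0.0309] yaw/pitch/roll [-11.39   8.48  -0.  ] lip [ 0.5036 -0.2725  0.0368]
lip in bin [-73.6   0.6  36.8] above -0.7 heel [ 3.6  0.6 25.3] above -0.4
```

View pics/s4.png

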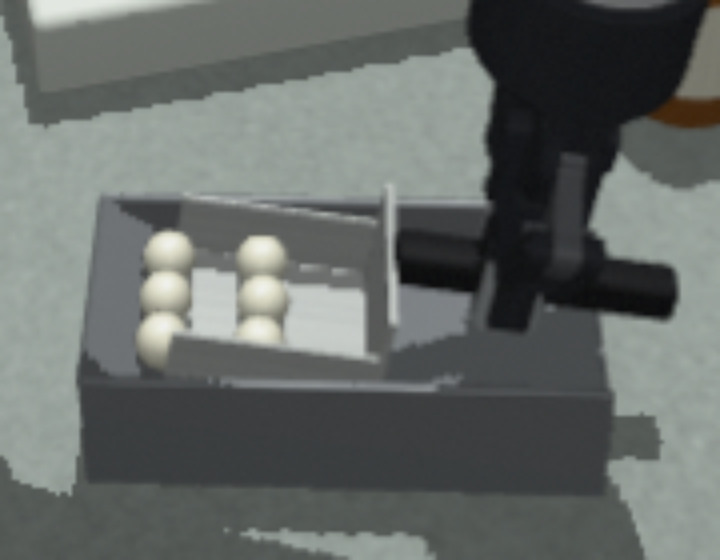

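Emit:
{"method": "servo_tool", "body": {
  "increments": "0 0 0 0 0 0 -1; 0 0 0 0.25 0 -0.12 -1; 0 0 0 0 0 0 -1; 0 0 0 0 0 0 -1"
}}

```text
time: 9.4
tool_pos: [0.6146, -0.2948, 0.0717]
tool_rot: [[-0.97, 0.198, -0.14], [0.196, 0.98, 0.029], [0.143, 0.0, -0.99]]
contact_force: [6.0, -0.9, 2.8]
width: 0.0141
grasp_force: 119.4
```

```bash
python3 - <<'E'
from p import *
state();inbin()
a,d=imaging.camera('side')
a=cv2.resize(a[300:440,280:460],(720,560));cv2.imwrite('pics/s5.png',a)
E
```

```text
t 9.4 tcp [ 0.6146 -0.2948  0.0717] f [ 6.  -0.9  2.8] w 0.0141 g 119.4 q [ 0.23  0.83  0.33  1.16 -0.21  1.33  1.92]
scoop [ 0.5297 -0.2776  0.0393] yaw/pitch/roll [-11.42   8.24   0.02] lip [ 0.4909 -0.2698  0.0451]
lip in bin [-86.5   0.7  45.1] above -1.5 heel [-9.3  0.7 33.9] above 11.7
```

View pics/s5.png

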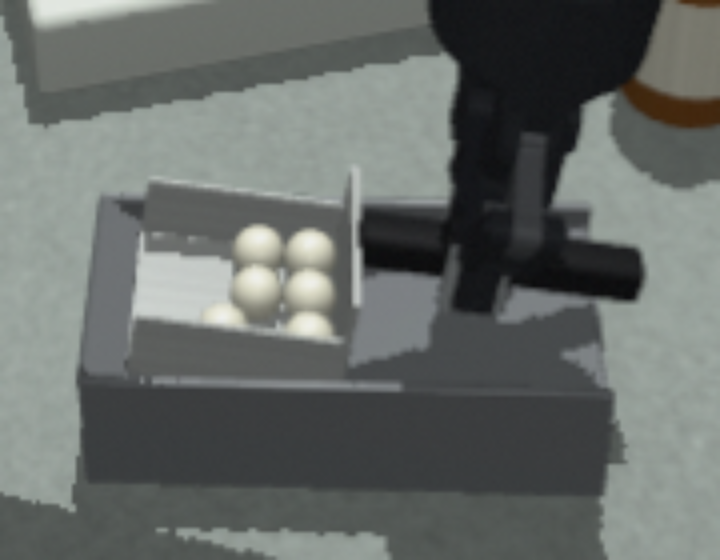

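```bash
python3 - <<'E'
from p import *
print(plane('scene',[[220,325]],.15).round(3))
A=scoop2tool([.528,-.277,.19],-11.4,15)
B=scoop2tool([.600,-.15,.19],-6,15)
C=scoop2tool(lip([.622,-.0147,.19],0,15),0,15)
D=scoop2tool(lip([.622,-.0147,.125],0,5),0,5)
print(C[0],D[0])
rows([(A[0],A[1],8),(B[0],B[1],6),(C[0],C[1],6),(D[0],D[1],4)],-1)
E
```

```text
[[ 0.755 -0.145  0.15 ]]
[ 0.75036859 -0.0147      0.20157   ] [ 0.74640927 -0.0147      0.1586852 ]
0 0.17 0 0.04 0 -0.29 -1; 0 0.17 0 0.04 0 -0.29 -1; 0 0.17 0 0.05 0 -0.29 -1; 0 0.16 0 0.05 0 -0.29 -1; 0 0.17 0 0.06 0 -0.28 -1; 0 0.17 0 0.06 0 -0.29 -1; 0 0.17 0 0.06 0 -0.28 -1; 0 0.17 0 0.07 0.01 -0.29 -1
0.05 0 -0.17 -0.12 0.41 -0.03 -1; 0.04 0 -0.18 -0.13 0.4 -0.04 -1; 0.05 0 -0.17 -0.13 0.41 -0.03 -1; 0.05 0 -0.18 -0.14 0.4 -0.04 -1; 0.05 0 -0.17 -0.14 0.4 -0.04 -1; 0.04 0 -0.18 -0.16 0.4 -0.04 -1; 0.05 0 -0.19 -0.13 0.42 0 -1; 0.05 0 -0.2 -0.14 0.41 -0.01 -1
0.06 0 -0.19 -0.14 0.41 -0.01 -1; 0.05 0 -0.19 -0.15 0.41 -0.01 -1; 0.05 0 -0.19 -0.16 0.41 -0.01 -1; 0.05 0 -0.2 -0.16 0.4 -0.01 -1; 0 -0.5 0 -0.03 0 0.18 -1; 0 -0.5 0 -0.02 0 0.17 -1; 0 -0.5 0 -0.02 0 0.18 -1; 0.01 -0.5 0 0 0 0.18 -1
end [ 0.7461 -0.015   0.1587]
```

```bash
python3 - <<'E'
from p import *
A=scoop2tool([.528,-.277,.19],-11.4,13)
B=scoop2tool([.585,-.15,.19],-8,11)
C=scoop2tool(lip([.607,-.0147,.185],-5,7),-5,7)
D=scoop2tool(lip([.607,-.0147,.125],-5,4),-5,4)
print(C[0],D[0])
rows([(A[0],A[1],8),(B[0],B[1],6),(C[0],C[1],7),(D[0],D[1],3)],-1)
E
```

```text
[ 0.73203148 -0.02563884  0.21432286] [ 0.73033133 -0.02549009  0.16085131]
0 0.12 0 0.04 0 -0.3 -1; 0 0.12 0 0.05 0 -0.29 -1; 0 0.12 0 0.04 0 -0.3 -1; 0 0.11 0 0.06 0 -0.29 -1; 0 0.12 0 0.05 0 -0.29 -1; 0 0.12 0 0.06 0 -0.3 -1; 0 0.12 0 0.06 0 -0.29 -1; 0 0.12 0 0.06 0.01 -0.29 -1
0.02 -0.07 -0.11 -0.08 0.39 -0.03 -1; 0.03 -0.06 -0.11 -0.08 0.39 -0.02 -1; 0.02 -0.07 -0.11 -0.09 0.39 -0.03 -1; 0.03 -0.07 -0.12 -0.09 0.39 -0.03 -1; 0.02 -0.06 -0.11 -0.09 0.39 -0.03 -1; 0.03 -0.07 -0.11 -0.1 0.38 -0.03 -1; 0.01 -0.11 -0.08 -0.1 0.34 -0.01 -1; 0.02 -0.12 -0.09 -0.09 0.34 -0.01 -1
0.01 -0.11 -0.08 -0.11 0.34 -0.01 -1; 0.01 -0.12 -0.09 -0.1 0.34 0 -1; 0.01 -0.11 -0.08 -0.11 0.34 -0.01 -1; 0.02 -0.12 -0.09 -0.1 0.34 -0.01 -1; 0.01 -0.11 -0.08 -0.12 0.34 0 -1; 0 -0.2 0 -0.03 0 0.3 -1; 0 -0.2 0 -0.02 0 0.29 -1; 0 -0.2 0 -0.01 0 0.3 -1
end [ 0.7303 -0.0255  0.1606]
```

Emit:
{"method": "servo_tool", "body": {
  "increments": "0 0.2 0 0.02 0 -0.15 -1; 0 0.2 0 0.05 0 -0.3 -1; 0 0.12 0 0.05 0 -0.33 -1; 0 0.11 0 0.06 0 -0.33 -1; 0 0.12 0 0.06 0 -0.33 -1; 0 0.1 0 0.06 0 -0.33 -1; 0 0.1 0 0.06 0 -0.33 -1; 0 0 0 0.06 0.01 -0.25 -1"
}}

```text
time: 10.45
tool_pos: [0.6149, -0.2945, 0.213]
tool_rot: [[-0.953, 0.2, -0.228], [0.194, 0.98, 0.048], [0.233, 0.002, -0.973]]
contact_force: [0.4, -0.7, -3.0]
width: 0.0139
grasp_force: 118.6
```

Emit:
{"method": "servo_tool", "body": {
  "increments": "0.02 -0.07 -0.11 -0.06 0.25 -0.03 -1; 0.03 -0.06 -0.11 -0.08 0.39 -0.02 -1; 0.02 -0.07 -0.11 -0.09 0.42 -0.03 -1; 0.03 -0.07 -0.12 -0.09 0.42 -0.03 -1; 0.02 -0.06 -0.11 -0.09 0.42 -0.03 -1; 0.03 -0.07 -0.11 -0.1 0.4 -0.03 -1; 0.01 -0.11 -0.08 -0.1 0.36 -0.01 -1; 0.02 -0.12 -0.09 -0.09 0.34 -0.01 -1"
}}

```text
time: 11.45
tool_pos: [0.689, -0.1229, 0.2172]
tool_rot: [[-0.977, 0.124, -0.172], [0.122, 0.992, 0.022], [0.174, 0.0, -0.985]]
contact_force: [0.7, -0.3, -1.4]
width: 0.0136
grasp_force: 118.6
```

Emit:
{"method": "servo_tool", "body": {
  "increments": "0.01 -0.11 -0.08 -0.11 0.34 -0.01 -1; 0.01 -0.12 -0.09 -0.1 0.34 0 -1; 0.01 -0.11 -0.08 -0.11 0.34 -0.01 -1; 0.02 -0.12 -0.09 -0.1 0.34 -0.01 -1; 0.01 -0.11 -0.08 -0.12 0.3 0 -1; 0 0 0 0 0 0 -1; 0 0 0 0 0 0 -1"
}}

```text
time: 12.32
tool_pos: [0.7313, -0.0299, 0.2141]
tool_rot: [[-0.988, 0.089, -0.125], [0.089, 0.996, 0.01], [0.125, -0.001, -0.992]]
contact_force: [-0.0, -0.1, -2.2]
width: 0.0137
grasp_force: 118.6
```

```bash
python3 - <<'E'
from p import *
state()
a,d=imaging.camera('scene');X=cloud('scene',d);hsv=cv2.cvtColor(a,cv2.COLOR_BGR2HSV)
cv2.imwrite('pics/c6.png',cv2.resize(a[190:330,200:380],(720,560)))
D=scoop2tool(lip([.607,-.0147,.122],-5,4),-5,4)
rows([(D[0],D[1],4)],-1)
E
```

```text
t 12.32 tcp [ 0.7313 -0.0299  0.2141] f [-0.  -0.1 -2.2] w 0.0137 g 118.6 q [-0.08  0.86  0.3   0.72 -0.22  1.71  1.59]
scoop [ 0.6458 -0.0223  0.1802] yaw/pitch/roll [-5.12  7.2  -0.05] lip [ 0.6062 -0.0187  0.1852]
0 -0.16 -0.01 -0.02 0.02 0.23 -1; 0 -0.16 -0.01 -0.02 0.02 0.24 -1; 0 -0.16 0 -0.02 0.02 0.23 -1; -0.01 -0.16 -0.01 -0.02 0.02 0.24 -1
end [ 0.7306 -0.0255  0.1577]
```

View pics/c6.png

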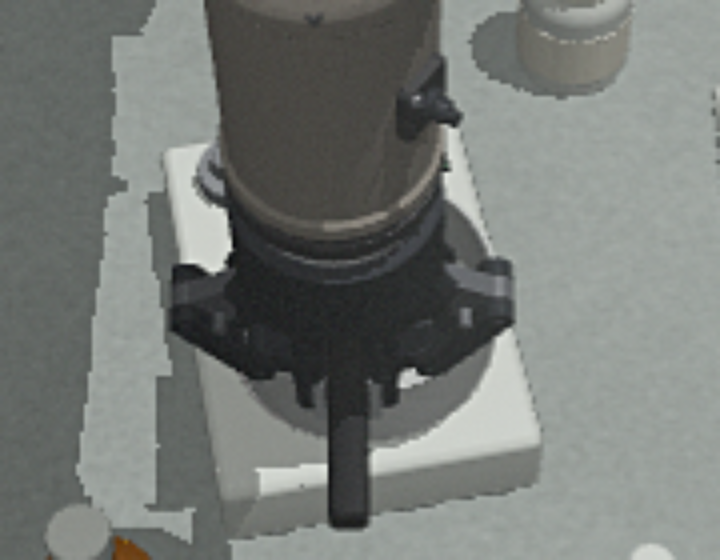

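Emit:
{"method": "servo_tool", "body": {
  "increments": "0 -0.16 -0.01 -0.02 0.02 0.23 -1; 0 -0.16 -0.01 -0.02 0.02 0.24 -1; 0 -0.16 0 -0.02 0.02 0.23 -1; -0.01 -0.16 -0.01 -0.02 0.02 0.24 -1; 0 0 0 0 0 0 -1"
}}

```text
time: 13.0
tool_pos: [0.7294, -0.025, 0.1564]
tool_rot: [[-0.994, 0.087, -0.073], [0.087, 0.996, 0.008], [0.073, 0.001, -0.997]]
contact_force: [-1.3, 0.6, -1.8]
width: 0.0138
grasp_force: 118.6
```

```bash
python3 - <<'E'
from p import *
state()
w=[]
for pt,z,n in((-8,.116,4),(-14,.108,3),(-22,.102,3),(-40,.102,5)):
    P,Q=scoop2tool(lip([.609,-.0147,z],-5,pt),-5,pt);w.append((P,Q,n))
rows(w,-1)
E
```

```text
t 13.0 tcp [ 0.7294 -0.025   0.1564] f [-1.3  0.6 -1.8] w 0.0138 g 118.6 q [-0.12  0.82  0.3   0.94 -0.22  1.48  1.61]
scoop [ 0.6457 -0.0176  0.1181] yaw/pitch/roll [-5.01  4.19  0.08] lip [ 0.606  -0.0141  0.121 ]
0 -0.61 0 0.04 0 -0.08 -1; 0.01 -0.61 0 0.03 0 -0.09 -1; 0 -0.61 0 0.02 0 -0.08 -1; 0.01 -0.61 0 0.03 0 -0.09 -1; 0 -0.4 0 0.03 0 -0.02 -1; 0 -0.4 0 0.04 0 -0.03 -1; 0 -0.4 0 0.03 0 -0.03 -1; 0 -0.53 0 0.05 0 -0.06 -1
0 -0.54 0 0.05 0 -0.06 -1; 0 -0.53 0 0.04 0 -0.06 -1; 0 -0.72 0 0.07 0 -0.12 -1; 0 -0.72 0 0.05 0 -0.12 -1; 0 -0.72 0 0.05 0 -0.12 -1; 0 -0.72 0 0.05 0 -0.13 -1; -0.01 -0.72 0 0.03 0 -0.13 -1
end [ 0.673  -0.02    0.2137]
```

Emit:
{"method": "servo_tool", "body": {
  "increments": "0 -0.61 0 0.04 0 -0.08 -1; 0.01 -0.61 0 0.03 0 -0.09 -1; 0 -0.61 0 0.02 0 -0.08 -1; 0.01 -0.61 0 0.03 0 -0.09 -1; 0 -0.4 0 0.03 0 -0.02 -1; 0 -0.4 0 0.04 0 -0.03 -1; 0 -0.4 0 0.03 0 -0.03 -1; 0 0 0 0 0 0 -1"
}}

```text
time: 14.0
tool_pos: [0.7164, -0.0235, 0.1832]
tool_rot: [[-0.966, 0.087, 0.245], [0.084, 0.996, -0.021], [-0.246, 0.0, -0.969]]
contact_force: [-0.2, -0.2, -1.6]
width: 0.0139
grasp_force: 118.8
```

Emit:
{"method": "servo_tool", "body": {
  "increments": "0 -0.53 0 0.05 0 -0.06 -1; 0 -0.54 0 0.05 0 -0.06 -1; 0 -0.53 0 0.04 0 -0.06 -1; 0 -0.72 0 0.07 0 -0.12 -1; 0 -0.72 0 0.05 0 -0.12 -1; 0 -0.72 0 0.05 0 -0.12 -1; 0 -0.72 0 0.05 0 -0.13 -1; -0.01 -0.72 0 0.03 0 -0.13 -1"
}}

```text
time: 15.0
tool_pos: [0.6745, -0.0197, 0.2158]
tool_rot: [[-0.759, 0.086, 0.645], [0.067, 0.996, -0.055], [-0.647, 0.001, -0.762]]
contact_force: [0.4, 0.0, -1.5]
width: 0.014
grasp_force: 118.8
```

```bash
python3 - <<'E'
from p import *
state()
a,d=imaging.camera('side')
cv2.imwrite('pics/s7.png',cv2.resize(a[190:310,270:430],(800,600)))
# rise straight up, level, then to the mat
U=scoop2tool(lip([.609,-.0147,.17],-5,-25),-5,-25)
V=scoop2tool([.58,.06,.19],-6.3,0)
W=scoop2tool([.4915,.256,.12],-6.6,0)
Z=scoop2tool([.4915,.256,.012],-6.6,0)
rows([(U[0],U[1],4),(V[0],V[1],6),(W[0],W[1],6),(Z[0],Z[1],4)],-1)
E
```

```text
t 15.0 tcp [ 0.6745 -0.0197  0.2158] f [ 0.4  0.  -1.5] w 0.014 g 118.8 q [-0.37  0.21  0.39  1.95 -0.04  0.29  1.5 ]
scoop [ 0.6416 -0.0168  0.1295] yaw/pitch/roll [ -5.01 -40.33   0.09] lip [ 0.6113 -0.0141  0.1036]
0.01 0.76 0 -0.21 0 -0.08 -1; 0 0.76 0 -0.21 -0.01 -0.09 -1; 0.01 0.76 0 -0.21 0 -0.1 -1; 0 0.75 0 -0.19 0 -0.12 -1; 0.01 0.83 0.04 0.15 0.19 0.02 -1; 0.01 0.84 0.04 0.14 0.2 0.02 -1; 0.01 0.83 0.05 0.14 0.19 0.04 -1; 0.01 0.84 0.04 0.14 0.19 0.04 -1
0.01 0.83 0.04 0.14 0.2 0.06 -1; 0.01 0.83 0.04 0.14 0.19 0.06 -1; 0 0 0.01 0.3 0.51 0.19 -1; 0 0 0.01 0.31 0.52 0.2 -1; 0 0 0.01 0.3 0.51 0.19 -1; 0 0 0.01 0.31 0.51 0.2 -1; 0 0 0.01 0.3 0.51 0.19 -1; 0 0 0.01 0.31 0.51 0.2 -1
0 0 0 0 0 0.45 -1; 0 0 0 0 0 0.45 -1; 0 0 0 0 0 0.45 -1; 0 0 0 0 0 0.45 -1
end [0.5717 0.2464 0.0563]
```

View pics/s7.png

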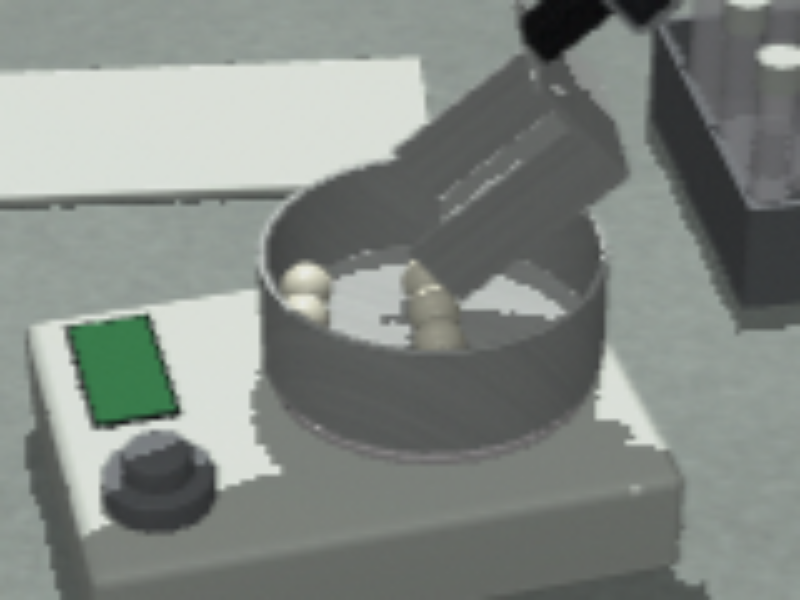

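Emit:
{"method": "servo_tool", "body": {
  "increments": "0.01 0.5 0 -0.21 0 -0.08 -1; 0 0.76 0 -0.21 -0.01 -0.09 -1; 0.01 0.76 0 -0.21 0 -0.1 -1; 0 0.75 0 -0.19 0 -0.12 -1; 0.01 0.9 0.04 0.15 0.19 0.02 -1; 0.01 0.9 0.04 0.14 0.2 0.02 -1; 0.01 0.9 0.05 0.14 0.19 0.04 -1; 0.01 0.84 0.04 0.14 0.19 0.04 -1"
}}

```text
time: 16.05
tool_pos: [0.6758, 0.027, 0.245]
tool_rot: [[-0.984, 0.101, 0.148], [0.1, 0.995, -0.014], [-0.149, 0.001, -0.989]]
contact_force: [0.1, -0.2, -2.0]
width: 0.0136
grasp_force: 118.8
```

Emit:
{"method": "servo_tool", "body": {
  "increments": "0.01 0.83 0.04 0.14 0.2 0.06 -1; 0.01 0.83 0.04 0.14 0.19 0.06 -1; 0 0 0.01 0.3 0.51 0.19 -1; 0 0 0.01 0.31 0.52 0.2 -1; 0 0 0.01 0.3 0.51 0.19 -1; 0 0 0.01 0.31 0.51 0.2 -1; 0 0 0.01 0.3 0.51 0.19 -1; 0 0 0 0 0 0 -1"
}}

```text
time: 17.05
tool_pos: [0.5864, 0.22, 0.1755]
tool_rot: [[-0.994, 0.105, 0.003], [0.105, 0.994, 0.002], [-0.002, 0.002, -1.0]]
contact_force: [0.6, 0.5, -0.5]
width: 0.014
grasp_force: 118.7
```

```bash
python3 - <<'E'
from p import *
state()
a,d=imaging.camera('side');X=cloud('side',d);hsv=cv2.cvtColor(a,cv2.COLOR_BGR2HSV);
# handle tilt relative to the tool: dark pixels near the handle
W=scoop2tool([.4905,.252,.03],-6.6,0)
Z=scoop2tool([.4905,.252,.009],-6.6,0)
rows([(W[0],W[1],5),(Z[0],Z[1],2)],-1)
a,d=imaging.camera('scene');X=cloud('scene',d);hsv=cv2.cvtColor(a,cv2.COLOR_BGR2HSV)
ok=np.isfinite(X[...,2]);r=np.hypot(X[...,0]-.605,X[...,1]+.0147)
t=ok&(abs(X[...,2]-.104)<.005)&(r<.08);P=X[t];A=np.c_[2*P[:,:2],np.ones(len(P))];print('dish',t.sum(),np.linalg.lstsq(A,(P[:,:2]**2).sum(1),rcond=None)[0][:2].round(4),np.median(P[:,2]))
rg=X[ok&(r<.055)];print('inside dish z pct',np.percentile(rg[:,2],[5,50,95,99]).round(3))
t=(ok&(r<.058)&(X[...,2]>.071)&(X[...,2]<.095)&(hsv[...,2]>150)).astype(np.uint8)
n,l,s,c=cv2.connectedComponentsWithStats(t)
for i in range(1,n):
    if s[i,4]>8: print(s[i],X[l==i].mean(0).round(3))
E
```

```text
t 17.05 tcp [0.5864 0.22   0.1755] f [ 0.6  0.5 -0.5] w 0.014 g 118.7 q [-0.58  0.52  0.29  1.41 -0.15  1.24  1.19]
scoop [0.506  0.2285 0.1309] yaw/pitch/roll [-6.02 -0.14  0.12] lip [0.4662 0.2327 0.1308]
0 0.01 0.01 0.07 0.08 0.34 -1; 0 0.01 0.02 0.07 0.08 0.34 -1; 0 0.02 0.01 0.06 0.08 0.34 -1; 0 0.01 0.02 0.07 0.08 0.34 -1; 0 0.01 0.01 0.07 0.08 0.34 -1; 0 0 0 0 0 0.17 -1; 0 0 0 0 0 0.18 -1
end [0.5709 0.2427 0.0532]
dish 511 [ 0.6051 -0.0133] 0.10467836049691484
inside dish z pct [0.063 0.066 0.084 0.086]
[278 244   9   8  56] [ 0.558 -0.026  0.082]
[288 244  19   8 111] [0.561 0.003 0.082]
[298 263  10   9  64] [0.609 0.01  0.082]
[278 264   9   9  64] [ 0.606 -0.03   0.082]
[288 264   9   8  62] [ 0.608 -0.011  0.082]
```

Emit:
{"method": "servo_tool", "body": {
  "increments": "0 0.01 0.01 0.07 0.08 0.34 -1; 0 0.01 0.02 0.07 0.08 0.34 -1; 0 0.02 0.01 0.06 0.08 0.34 -1; 0 0.01 0.02 0.07 0.08 0.34 -1; 0 0.01 0.01 0.07 0.08 0.34 -1; 0 0 0 0 0 0.17 -1; 0 0 0 0 0 0.13 -1; 0 0 0 0 0 0 -1"
}}

```text
time: 18.15
tool_pos: [0.572, 0.2396, 0.0562]
tool_rot: [[-0.993, 0.12, 0.001], [0.12, 0.993, -0.001], [-0.002, -0.001, -1.0]]
contact_force: [-0.2, 0.1, -1.6]
width: 0.0137
grasp_force: 118.8
```

```bash
python3 - <<'E'
from p import *
state()
E
```

```text
t 18.15 tcp [0.572  0.2396 0.0562] f [-0.2  0.1 -1.6] w 0.0137 g 118.8 q [-0.6   0.62  0.27  1.55 -0.18  0.99  1.17]
scoop [0.4917 0.2492 0.0116] yaw/pitch/roll [-6.89 -0.09 -0.06] lip [0.4519 0.254  0.0116]
```

Emit:
{"method": "servo_tool", "body": {
  "increments": "0 0 0 0 0 0.04 -1; 0 0 0 0 0 0.04 -1; 0 0 0 0 0 0.02 -1; 0 0 0 0 0 0 -1",
  "newtons": 30
}}

```text
time: 18.65
tool_pos: [0.5715, 0.2406, 0.0506]
tool_rot: [[-0.993, 0.119, 0.002], [0.119, 0.993, -0.0], [-0.002, -0.0, -1.0]]
contact_force: [-0.1, -1.1, 0.4]
width: 0.0141
grasp_force: 119.1
```

Emit:
{"method": "servo_tool", "body": {
  "increments": "0 0 0 0 0 0 0; 0 0 0 0 0 0 0.3; 0 0 0 0 0 0 0.6; 0 0 0 0 0 0 1; 0 0 0 0 0 0 1; 0 0 0 0 0 0 1"
}}

```text
time: 19.4
tool_pos: [0.5714, 0.2406, 0.0501]
tool_rot: [[-0.993, 0.119, 0.001], [0.119, 0.993, -0.001], [-0.001, -0.0, -1.0]]
contact_force: [0.3, 0.6, 0.2]
width: 0.0855
grasp_force: 0.0
```

Emit:
{"method": "servo_tool", "body": {
  "increments": "0 0 0 0 0 -0.2 1; 0 0 0 0 0 -0.6 1; 0 0 0 0 0 -0.8 1; 0 0 0 0 0 -0.8 1; 0 0 0 0 0 -0.4 1; 0 0 0 0 0 0 1"
}}

```text
time: 20.15
tool_pos: [0.5729, 0.2411, 0.2216]
tool_rot: [[-0.993, 0.119, 0.007], [0.119, 0.993, 0.002], [-0.007, 0.003, -1.0]]
contact_force: [-0.1, -0.2, -0.3]
width: 0.0853
grasp_force: 0.0
```

```bash
python3 - <<'E'
from p import *
state()
for nm in('wrist','side'):
    imaging.camera_params(nm);a,d=imaging.camera(nm);X=cloud(nm,d);hsv=cv2.cvtColor(a,cv2.COLOR_BGR2HSV)
    t=(hsv[...,2]<75)&(abs(X[...,2]-.06)<.008)&(np.hypot(X[...,0]-.575,X[...,1]-.245)<.09)
    if t.sum()>50: print(nm,t.sum(),cv2.minAreaRect((X[t][:,:2]*1000).astype(np.float32)),np.percentile(X[t][:,2],[5,50,95]).round(4))
# over the key, fingers closing along the line across; tool yaw kept
K=np.array([.496,-.0722,.084+.06]); Q=scoop2tool([0,0,0],-6,0)[1]
rows([(np.array([.5,.1,.2]),Q,4),(K,Q,5)],-1)
E
```

```text
t 20.15 tcp [0.5729 0.2411 0.2216] f [-0.1 -0.2 -0.3] w 0.0853 g 0.0 q [-0.62  0.47  0.3   1.36 -0.14  1.33  1.13]
scoop [0.4928 0.2508 0.1767] yaw/pitch/roll [-6.82 -0.41  0.18] lip [0.4531 0.2556 0.1764]
wrist 2374 ((578.919189453125, 239.0274658203125), (14.529208183288574, 102.44308471679688), 83.54827117919922) [0.0592 0.0606 0.0618]
side 299 ((581.6276245117188, 236.22088623046875), (20.495845794677734, 102.00614929199219), 83.33677673339844) [0.0526 0.0597 0.0628]
0 0 -0.04 0.22 -0.62 0.07 -1; 0 0 -0.04 0.23 -0.61 0.08 -1; -0.01 0 -0.04 0.23 -0.62 0.07 -1; 0 0 -0.04 0.22 -0.61 0.07 -1; 0 0 0 -0.05 -0.57 0.19 -1; 0 0 0 -0.04 -0.57 0.18 -1; 0 0 0 -0.05 -0.58 0.19 -1; 0 0 0 -0.04 -0.57 0.19 -1
0 0 0 -0.05 -0.57 0.19 -1
end [ 0.4961 -0.0721  0.1438]
```

Emit:
{"method": "servo_tool", "body": {
  "increments": "0 0 -0.04 0.22 -0.62 0.07 -1; 0 0 -0.04 0.23 -0.61 0.08 -1; -0.01 0 -0.04 0.23 -0.62 0.07 -1; 0 0 -0.04 0.22 -0.61 0.07 -1; 0 0 0 -0.05 -0.57 0.19 -1; 0 0 0 -0.04 -0.57 0.18 -1; 0 0 0 -0.05 -0.58 0.19 -1; 0 0 0 -0.04 -0.57 0.19 -1"
}}

```text
time: 21.25
tool_pos: [0.4955, -0.0385, 0.1534]
tool_rot: [[-0.995, 0.105, -0.003], [0.105, 0.995, 0.0], [0.003, -0.0, -1.0]]
contact_force: [0.8, -0.2, 0.3]
width: 0.0005
grasp_force: 0.0
```

Emit:
{"method": "servo_tool", "body": {
  "increments": "0 0 0 -0.05 -0.57 0.19 -1; 0 0 0 0 0 0 -1; 0 0 0 0 0 0 -1"
}}

```text
time: 21.62
tool_pos: [0.4958, -0.0709, 0.1431]
tool_rot: [[-0.995, 0.104, -0.001], [0.104, 0.995, 0.001], [0.001, 0.001, -1.0]]
contact_force: [0.1, 0.6, 0.7]
width: -0.0001
grasp_force: 0.0
```

```bash
python3 - <<'E'
from p import *
state()
imaging.camera_params('wrist');a,d=imaging.camera('wrist');X=cloud('wrist',d)
t=np.isfinite(X[...,2])&(abs(X[...,2]-.07)<.004)&(np.hypot(X[...,0]-.496,X[...,1]+.072)<.025)
print(t.sum(),X[t].mean(0),cv2.minAreaRect((X[t][:,:2]*1000).astype(np.float32)) if t.any() else 0)
Q=scoop2tool([0,0,0],-6,0)[1]
rows([(np.array([.496,-.0722,.09]),Q,3)],-1)
E
```

```text
t 21.62 tcp [ 0.4958 -0.0709  0.1431] f [0.1 0.6 0.7] w -0.0001 g 0.0 q [-0.23  0.31  0.43  1.81 -0.15  1.06  1.71]
scoop [ 0.4152 -0.0624  0.0988] yaw/pitch/roll [-5.99  0.08  0.06] lip [ 0.3754 -0.0583  0.0989]
1561 [ 0.49482858 -0.06982875  0.0711873 ] ((495.7738037109375, -70.03799438476562), (25.00816535949707, 25.228450775146484), 12.193421363830566)
0 0 0.01 0 -0.01 0.3 -1; 0.01 0 0 0 -0.01 0.29 -1; 0 0 0.01 0 -0.01 0.3 -1
end [ 0.4961 -0.0721  0.0901]
```

Emit:
{"method": "servo_tool", "body": {
  "increments": "0 0 0 0 0 0.35 -1; 0 0 0 0 0 0.35 -1; 0 0 0 0 0 0.18 -1; 0 0 0 0 0 0.08 -1; 0 0 0 0 0 0.06 -1; 0 0 0 0 0 0 -1"
}}

```text
time: 22.42
tool_pos: [0.4971, -0.0715, 0.0835]
tool_rot: [[-0.995, 0.105, 0.002], [0.105, 0.995, 0.001], [-0.002, 0.001, -1.0]]
contact_force: [-1.0, 2.1, 2.6]
width: 0.0002
grasp_force: 0.8
```

Emit:
{"method": "servo_tool", "body": {
  "increments": "0 0 0 0 0 0.05 -1; 0 0 0 0 0 0.03 -1; 0 0 0 0 0 0 -1; 0 0 0 0 0 0 -1"
}}

```text
time: 22.92
tool_pos: [0.4973, -0.0717, 0.0787]
tool_rot: [[-0.995, 0.105, 0.003], [0.105, 0.995, 0.001], [-0.002, 0.001, -1.0]]
contact_force: [-0.1, 2.0, 3.8]
width: 0.0002
grasp_force: 2.2
```

Emit:
{"method": "servo_tool", "body": {
  "increments": "0 0 0 0 0 0.03 -1; 0 0 0 0 0 0.02 -1; 0 0 0 0 0 0 -1; 0 0 0 0 0 0 -1"
}}

```text
time: 23.42
tool_pos: [0.4974, -0.0716, 0.0778]
tool_rot: [[-0.995, 0.105, 0.003], [0.105, 0.995, 0.002], [-0.003, 0.002, -1.0]]
contact_force: [-5.6, 2.5, 19.6]
width: 0.0002
grasp_force: 10.0
```

Emit:
{"method": "servo_tool", "body": {
  "increments": "0 0 0 0 0 -0.1 -1; 0 0 0 0 0 -0.3 -1; 0 0 0 0 0 -0.5 -1; 0 0 0 0 0 -0.6 -1; 0 0 0 0 0 -0.6 -1; 0 0 0 0 0 0 -1; 0 0 0 0 0 0 -1"
}}

```text
time: 24.3
tool_pos: [0.4957, -0.0723, 0.2001]
tool_rot: [[-0.994, 0.105, -0.001], [0.105, 0.994, -0.0], [0.001, -0.0, -1.0]]
contact_force: [-0.0, -0.3, -0.6]
width: 0.0
grasp_force: 0.0
```

```bash
python3 - <<'E'
from p import *
state()
a,d=imaging.camera('scene');X=cloud('scene',d);hsv=cv2.cvtColor(a,cv2.COLOR_BGR2HSV)
b,e=imaging.camera('side');Y=cloud('side',e);hb=cv2.cvtColor(b,cv2.COLOR_BGR2HSV)
for nm,X,h in(('scene',X,hsv),('side',Y,hb)):
    r=np.hypot(X[...,0]-.605,X[...,1]+.0147)
    t=(abs(X[...,2]-.104)<.005)&(r<.08);P=X[t];A=np.c_[2*P[:,:2],np.ones(len(P))];print(nm,'dish',t.sum(),np.linalg.lstsq(A,(P[:,:2]**2).sum(1),rcond=None)[0][:2].round(4))
    t=((r<.058)&(X[...,2]>.071)&(X[...,2]<.095)&(h[...,2]>150)).astype(np.uint8);n,l,s,c=cv2.connectedComponentsWithStats(t)
    print([(int(s[i,4]),X[l==i].mean(0).round(3).tolist()) for i in range(1,n) if s[i,4]>8])
    t=(abs(X[...,2]-.07)<.004)&(np.hypot(X[...,0]-.496,X[...,1]+.072)<.016);print('key',t.sum(),X[t].mean(0).round(4))
E
```

```text
t 24.3 tcp [ 0.4957 -0.0723  0.2001] f [-0.  -0.3 -0.6] w 0.0 g 0.0 q [-0.25  0.25  0.44  1.73 -0.12  1.19  1.69]
scoop [ 0.4151 -0.0637  0.1557] yaw/pitch/roll [-6.04  0.05 -0.01] lip [ 0.3753 -0.0595  0.1558]
scene dish 518 [ 0.6051 -0.0133]
[(57, [0.558, -0.026, 0.082]), (107, [0.561, 0.003, 0.082]), (64, [0.609, 0.01, 0.082]), (63, [0.606, -0.03, 0.082]), (61, [0.608, -0.011, 0.082])]
key 103 [ 0.4963 -0.0698  0.0703]
side dish 522 [ 0.6047 -0.016 ]
[(140, [0.606, -0.016, 0.081]), (70, [0.56, 0.0, 0.081])]
key 116 [ 0.4951 -0.074   0.0692]
```

The key bottomed out at about 20 N and has come back up. All six balls are at rest in the dish.

```bash
python3 -c "
from station import robot
print(robot.job_done())"
```

```text
the job is handed in; nothing more can be done
None
```

The job is handed in at about 24 s of the 61 s allowed, with no verdict returned: by my measurements all six balls are at rest in the dish, the scoop is flat and released near the middle of the mat, and the balance key was pressed fully and has come back up.

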